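Set the dowel saw's length stop one hole longer

ROBOT

A 6-joint arm with a two-finger parallel gripper is mounted at the origin on the work surface. World frame = base frame: x ahead of the robot, y to its left, z up, the work surface at z = 0. Lengths are in mm, angles in degrees, forces in N, time in s.
With the tool pointing down it reaches from about 350 to 850 mm from the base axis. Payload 8.1 kg.
Tool frame: the origin (TCP) lies at the centre of the arm's flange, where the gripper is bolted on; the fingertips stand 173 mm ahead of it and the grasp point (between the pads) lies 155 mm ahead of it; z points along the fingers, y is the line along which they close (so a half turn about z gives the same grasp; the last joint's range is limited). The gripper opens to 85 mm and grips with 20 to 120 N. Pads are 22 mm wide; open, the fingers measure 114 mm over their backs; the gripper's body (76 mm by 85 mm) begins 54 mm behind the grasp point. The pads swing forward as they close: fully open they stand 13 mm farther back than shut.
Start: joints at [60.424, 7.471, 85.268, -0, 87.261, -4.893], TCP at [250.539, 545.194, 404.692] pointing down, gripper open.
Joint ranges: [-169.43, 169.43], [-51.17, 129.36], [1.28, 143.12], [-76.62, 256.62], [0, 156.53], [-152.29, 152.29]. Speed limits (degrees/s): [136.94, 136.94, 159.86, 180, 180, 180].

INTERFACE

Orientations are given as [roll, pitch, yaw] about the fixed x, y, z axes, in that order (R = Rz(yaw) Ry(pitch) Rx(roll)).
In Python, from bench import * gives the robot as it stands.
- The arm moves only by the shell command python3 -m jog 'ROWS' [FORCE]. ROWS is text: rows parted by semicolons, each of 7 numbers parted by spaces: the shift along the tool's x, y, z scaled (see below), then the turn, a rotation vector about the tool's x, y, z scaled (see below), then the closure, from -1 (fully open) to 1 (shut). In form: tx ty tz wx wy wz hand; .... A call has 1 to 5 rows; each row shifts and turns the commanded pose from where the row before left it, along the tool's axes as they then stand; what a row does not reach is not made up. The controller multiplies each number of a shift by 0.1 m and each number of a turn by 60 degrees. A row lasts 1/8 s, in which the tool goes at most 62.5 mm and 10.7 degrees, less where a joint would pass 70% of its speed; a pose out of reach is approached as far as the arm can. A call with a number of a shift or a turn outside -1 to 1 is refused whole. A call with a gripper value outside its range is refused whole. The fingers move at their own pace and stop on an object; FORCE is the grip in N (left out, the last holds). Time passes only in rows, so rows that do not move let the fingers close. It gives the time, the measured TCP pose, the force, the opening and the grip force at its end, in the units of the state.
- sense(): the state, without advancing time (a new reading comes with each control period).
- snapshot(name): name is "scene" or "top" or "wrist"; returns a dict with "img" (384x512x3 uint8, red, green, blue), "fx", "fy", "cx", "cy" (pixels), "extrinsics" (4x4, takes a point from camera to world coordinates). Camera axes: x right, y down, z forward; pixel columns grow to the right and rows downward; lengths in mm; the calibration is good to about 2 mm. A picture is of the moment at which its call begins. There is no depth.
- hand_in(): hands the job in; it is judged then, once.
The state is a dict: "time": time; "joint_pos": joint angles; "qd": joint speeds; "joint_efforts": joint torques, N m; "tool_pos": TCP position; "tcp_rot": TCP orientation; "ft_force": force on the tool from outside, world axes, zero at the start; "wrist_torque": the same for the moment, N m; "finger_gap": finger opening in mm; "grip_force": force on a finger pad.
Only numpy, scipy, OpenCV 4.12 (cv2) and the standard library are available. Lean on these libraries where they do the work, as an engineer would, in place of code of your own. Each camera call takes 0.05 s, during which the arm holds its last target. There are 200 camera calls.

TASK

The next batch of dowels is one step longer, so reset the length stop: pull its red knob up until the pin is out of the rail, keep it up while you slide the stop to the very next hole in the direction away from the mitre box (the slotted saw guide with the dowel lying in it), and let the pin go fully home there. Finish still holding the knob, with the pin fully down in its new hole, ready for the cut. Leave the saw, the dowel in the mitre box and the two cut dowels where they are.

Things in the scene. Friction and masses are not known exactly. Their poses are not given: they have to be found in the camera images.
- rail: fixed: straight aluminium rail, 40 wide x 30 high x 320 long, on a grey laminated board 140 x 320 x 15. Origin: centre of the board's underside, on the bench; y runs along the rail, z up. The rail's centre line lies at x = -30 mm, its top 45 mm above the bench, with nine 13 mm holes 32 mm apart, the middle one at y = 0. The dowel line lies at x = +35 mm.
- stop (a joint): length stop's position along the rail (m), growing to +y of rail; a hole lies at each multiple of 0.032. Starts locked at 0 (1.5 mm play each way), runs -0.105 to 0.105, slides with 2 to 4 N once unlocked. A dark steel saddle, 46 mm along the rail, 58 across, top 62 mm above the bench, with an upright stop plate (top 55 mm) reaching to +x over the dowel line.
- plunger (a joint): lift of the sprung pin with its red knob on top of the stop (m): 0 = fully home, its nose 9 mm below the rail's top in a hole; 0.014 = pulled right up (end stop). The pin is 10 mm thick with a round nose, clear of the hole above 0.009, and rests at about 0.008 if let down between holes. The spring draws it down with 6 N at 0, 10 N at 0.014.
- pull_knob: red plastic pull knob fixed on the pin, an upright cylinder 30 mm in diameter, 24 mm high. Origin: centre of its underside, 84 mm above the bench when home. Below it is only a steel sleeve of 20 mm diameter with a 28 mm nut at its foot, so fingers can reach down to about 70 mm above the bench. It moves with both joints. A grip of 35 N holds it well.
- knob_mid (a point): the middle of the red knob, on its axis, 12 mm above its underside (96 mm above the bench when home).
- mitre_box: fixed: mitre box, a beech trough 150 long x 70 wide x 55 high with saw slots in both walls, beyond one end of the rail or the other (its y in the frame of rail is about -0.26 or +0.26, changing from start to start). Origin: centre of its underside, on the bench; its y axis is parallel to the rail's.
- cradle: fixed: a low outfeed cradle (grey board, plywood strips) 120 long x 70 wide x 25 high with two low side strips and no slots, beyond the rail's other end. Origin: centre of its underside.
- stock: loose: the stock dowel, 25 mm diameter x 250 long, lying in the mitre box. Origin: its underside at mid-length; its y axis is its long axis. To be left alone.
- saw: loose: a tenon saw lying flat on the bench beyond the rail, 390 long (with its black handle) x 95 wide x 22 high. Origin: under the middle of its blade. To be left alone.
- dowel_a: loose: a cut dowel standing on end, 25 mm diameter x 64 high, beyond the rail. Origin: centre of its foot. To be left alone.
- dowel_b: loose: a second such dowel standing on end, 25 mm diameter x 64 high. Origin: centre of its foot. To be left alone.
Mind the look-alikes: they are no part of the job. There is more than one size of the mitre_box; the one meant has the size given above.

How it is judged:
By the outcome, as a careful person would: the job done as asked, in the order asked, and still so for the second after the job is handed in, while the arm keeps its last pose, push and grip.
It also fails if it takes over 32 s, if anything falls off the work surface, if the arm or the gripper's body presses on something with over 40 N, if the wrist force passes 120 N, or if a joint passes its speed limit or range.

## Working session

There is one attempt and no reset: what is moved stays moved. The work goes in short steps, Python scripts to look and compute and a shell command to move; the robot and the scene stay as the last step left them, time stands still between calls to the robot, and variables do not carry over. Pictures are saved under pics/ and viewed, at most 10 in all, crops included, and the job is handed in when it is done.

```bash
mkdir -p pics; python3 - <<'E'
from bench import *
import cv2,numpy as np
ims=[]
for n in("top","scene"):
    s=snapshot(n); cv2.imwrite(f"pics/{n}0.png",s["img"][:,:,::-1]); print(n,s["fx"],s["cx"],s["cy"]);print(np.round(np.array(s["extrinsics"]),3).tolist())
st=sense();print(st)
E
```

```text
top 394.5832571652524 252.84038349288247 196.68344804683665
[[0.027, -0.99, 0.141, 437.794], [-1.0, -0.028, -0.007, 3.825], [0.011, -0.141, -0.99, 1000.818], [0.0, 0.0, 0.0, 1.0]]
scene 457.4153895939125 255.7821164319441 193.49353731070477
[[0.545, 0.535, -0.646, 1291.646], [0.839, -0.339, 0.427, -470.739], [0.009, -0.774, -0.633, 764.645], [0.0, 0.0, 0.0, 1.0]]
{'time': 0.1, 'joint_pos': array([ 6.04244344e+01,  7.51219183e+00,  8.53236215e+01, -7.54942622e-04,
        8.72601957e+01, -4.89367857e+00]), 'qd': array([ 0.08017874, -0.08513157, -0.19410961, -0.0771575 , -0.03898996,
       -0.06323266]), 'joint_efforts': array([ 8.60533928e-04, -5.70952749e+01, -5.01941013e+01, -1.67037470e-04,
        8.30917095e-03,  8.32591724e-06]), 'tool_pos': array([250.43578431, 545.01348505, 403.72878968]), 'tcp_rot': array([-1.79904277e+02, -7.43896768e-03,  1.55318144e+02]), 'ft_force': array([ 0.1192841 , -1.4435365 , -0.07020983]), 'wrist_torque': array([-0.00958452,  0.0462232 , -0.0146626 ]), 'grip_force': 0.0, 'finger_gap': 85.76271733566368}
```

View pics/top0.png

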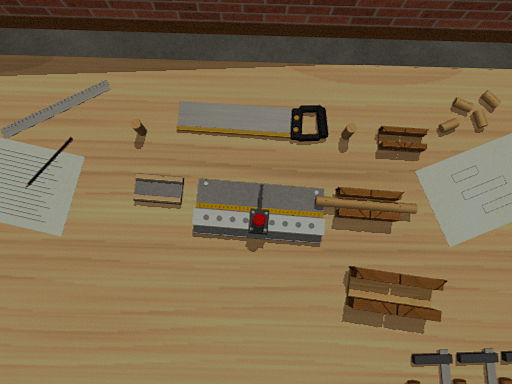

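View pics/scene0.png

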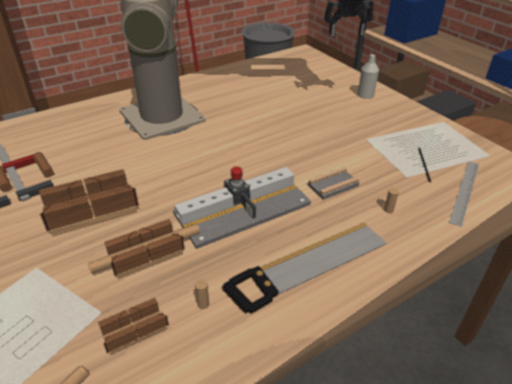

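Top view: the red knob is at (260,219) on the rail. There are three mitre boxes: (368,205) with the dowel, in line with the rail; a small one at (400,138); and a large one at (395,293). The cradle is at (159,189). The first box is the one meant, so "away" is to the left in the picture, roughly world +y. The only other red thing is the clamp handle in the scene view at (25,165), which isn't the knob.

```bash
cat > h.py <<'E'
from bench import *
import cv2,numpy as np
def ray(s,uv):
    E=np.array(s["extrinsics"]);d=E[:3,:3]@np.array([(uv[0]-s["cx"])/s["fx"],(uv[1]-s["cy"])/s["fy"],1]);return E[:3,3],d
def atz(s,uv,z):
    o,d=ray(s,uv);return o+d*(z-o[2])/d[2]
def red(s,box=None):
    i=s["img"].astype(int);m=((i[...,0]>110)&(i[...,1]<50)&(i[...,2]<50)).astype(np.uint8)
    if box is not None:
        k=np.zeros_like(m);k[box[1]:box[3],box[0]:box[2]]=1;m=m*k
    n,l,st,c=cv2.connectedComponentsWithStats(m);j=1+np.argmax(st[1:,4]);return c[j],st[j]
def tri(s1,u1,s2,u2):
    o1,d1=ray(s1,u1);o2,d2=ray(s2,u2)
    t=np.linalg.lstsq(np.c_[d1,-d2],o2-o1,rcond=None)[0];p,q=o1+t[0]*d1,o2+t[1]*d2
    return (p+q)/2,np.linalg.norm(p-q)
E
python3 - <<'E'
from h import *
a=snapshot("top");b=snapshot("scene")
ca,sa=red(a,(240,200,280,240));cb,sb=red(b,(225,160,250,185));print(ca,sa,cb,sb,tri(a,ca,b,cb),atz(a,ca,106))
g=cv2.cvtColor(a["img"],cv2.COLOR_RGB2BGR)
cv2.imwrite("pics/crop1.png",cv2.resize(g[172:250,185:335],None,fx=5,fy=5,interpolation=cv2.INTER_CUBIC))
E
```

```text
[259.14814815 218.87962963] [253 213  13  13 108] [236.32258065 171.69354839] [232 168   9  10  62] (array([515.8605329 , -17.57834841,  99.21997326]), np.float64(2.546947629536142)) [514.64901573 -18.51656452 106.        ]
```

View pics/crop1.png

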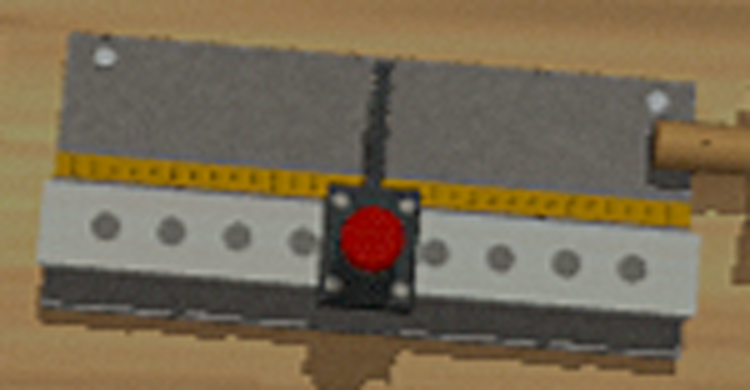

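The crop shows the red knob at crop (372,239), covering the middle hole. The eight visible holes run from (106,226) to (632,268). The dowel and mitre box are to the right, so the target is the next hole on the left, at (302,241).

```bash
python3 - <<'E'
from h import *
from scipy.spatial.transform import Rotation as R
a=snapshot("top")
P=[(106,226),(172,232),(237,237),(302,241),(435,252),(500,258),(566,263),(632,268)]
k=np.array([4,3,2,1,-1,-2,-3,-4])*32.
W=np.array([atz(a,(185+(x+.5)/5-.5,172+(y+.5)/5-.5),45)[:2] for x,y in P])
A=np.c_[np.ones(8),k];c,r,_,_=np.linalg.lstsq(A,W,rcond=None);print(c,np.abs(W-A@c).max())
d=c[1]/np.linalg.norm(c[1]);print("knob xy",c[0],"dir",d,"angle",np.degrees(np.arctan2(d[1],d[0])),"scale",np.linalg.norm(c[1]))
st=sense();M=R.from_euler('xyz',st["tcp_rot"],degrees=True).as_matrix();print(M.round(3))
print("delta tool", M.T@(np.array([*c[0],251+60])-st["tool_pos"]))
E
```

```text
[[ 5.14621304e+02 -1.82304352e+01]
 [ 5.20611136e-02  9.98708584e-01]] 0.49790196841582635
knob xy [514.62130414 -18.23043522] dir [0.05205775 0.99864408] angle 87.01596174916943 scale 1.0000645959392023
[[-0.909  0.418 -0.   ]
 [ 0.418  0.909 -0.001]
 [ 0.    -0.001 -1.   ]]
delta tool [-475.24573889 -401.4673398    93.5148862 ]
```

```bash
python3 -m jog '0 0 0 0 0 -0.12 -1; 0 0 0 0 0 -0.12 -1; 0 0 0 0 0 -0.12 -1; -0.24 -0.46 0 0 0 0 -1; -0.24 -0.46 0 0 0 0 -1' 35
python3 -m jog '-0.24 -0.46 0 0 0 0 -1; -0.24 -0.46 0 0 0 0 -1; -0.24 -0.46 0 0 0 0 -1; -0.24 -0.46 0 0 0 0 -1; -0.24 -0.46 0 0 0 0 -1'
python3 -m jog '-0.24 -0.46 0 0 0 0 -1; -0.24 -0.46 0 0 0 0 -1; -0.24 -0.46 0.2 0 0 0 -1; -0.24 -0.4 0.2 0 0 0 -1; -0.24 -0.4 0 0 0 0 -1'
cat > w.py <<'E'
import sys
from h import *
from scipy.spatial.transform import Rotation as R
s=snapshot("wrist");cv2.imwrite("pics/"+sys.argv[1],s["img"][:,:,::-1])
st=sense();M=R.from_euler('xyz',st["tcp_rot"],degrees=True).as_matrix()
c,b=red(s);z=float(sys.argv[2]);k=atz(s,c,z)
print("tcp",st["tool_pos"],st["tcp_rot"],"red",c,b,"knob",k,"tool d from wrist",M.T@(k-st["tool_pos"]),"from top",M.T@(np.array([514.62,-18.23,96])-st["tool_pos"]))
E
python3 w.py w1.png 108
```

```text
time: 0.88
tool_pos: [293.6, 449.9, 404.3]
tcp_rot: [-180.0, -0.0, 177.0]
ft_force: [1.1, -0.4, 0.4]
finger_gap: 85.5
grip_force: 0.0
time: 1.5
tool_pos: [401.3, 213.1, 404.8]
tcp_rot: [180.0, 0.0, 176.9]
ft_force: [0.6, -0.3, 0.3]
finger_gap: 85.6
grip_force: 0.0
time: 2.12
tool_pos: [508.9, -11.0, 362.6]
tcp_rot: [180.0, -0.2, 176.9]
ft_force: [-0.0, 0.8, 0.3]
finger_gap: 85.5
grip_force: 0.0
tcp [510.74589888 -15.08580149 363.63346027] [-1.79838715e+02 -3.56569828e-03  1.76785307e+02] red [249.17263427 204.88235294] [233 190  33  31 782] knob [513.78864323 -19.39981429 108.        ] tool d from wrist [ -3.29578442  -3.41698515 255.64388713] from top [ -4.06097948  -2.16861684 267.64037297]
```

View pics/w1.png

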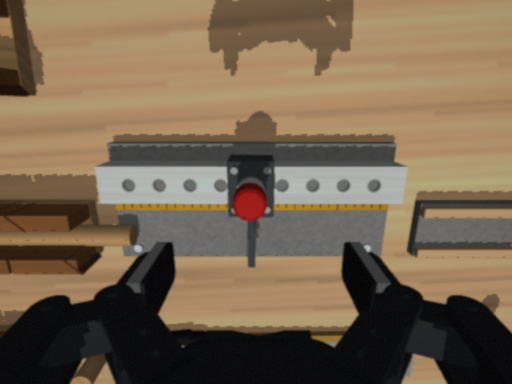

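Wrist view: the knob at (249,205) sits between the open fingers, the mitre box is on the left and the cradle on the right. This agrees with the top estimate to about 1 mm, so I'll descend.

```bash
python3 -m jog '-0.037 -0.028 0.3 0 0 0 -1; 0 0 0.35 0 0 0 -1; 0 0 0.3 0 0 0 -1; 0 0 0.2 0 0 0 -1; 0 0 0 0 0 0 -1'
python3 w.py w2.png 108
```

```text
time: 2.8
tool_pos: [511.6, -12.4, 247.8]
tcp_rot: [180.0, -0.2, 176.9]
ft_force: [0.3, -0.1, 0.4]
finger_gap: 85.4
grip_force: 0.0
tcp [512.32373509 -12.4546247  249.33673862] [ 1.79993716e+02 -8.80479893e-02  1.76917066e+02] red [244.2457659  282.35604065] [ 213  256   63   55 2657] knob [512.07520023 -19.18578683 108.        ] tool d from wrist [ -0.33103191  -6.75028874 141.33565727] from top [ -2.83918291  -5.66033807 153.33193671]
```

View pics/w2.png

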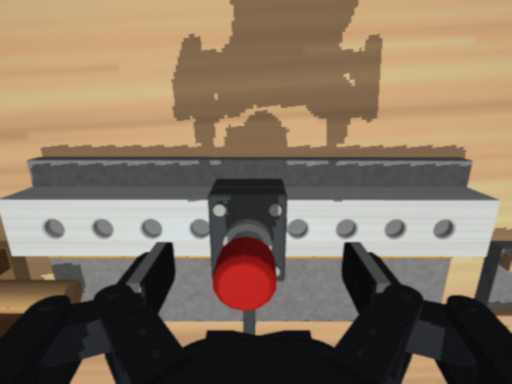

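From close by, the knob is at column 244 while the finger midline is at about 259, so it is about 6 mm to the tool's −y. I'll correct that and close.

```bash
python3 -m jog '-0.02 -0.062 0 0 0 0 -1; 0 0 0 0 0 0 0.2; 0 0 0 0 0 0 0.6; 0 0 0 0 0 0 1; 0 0 0 0 0 0 1' 35
python3 -m jog '0 0 0 0 0 0 1; 0 0 0 0 0 0 1' 35
python3 w.py w3.png 108; python3 -c "
from bench import *
s=sense();print(s['ft_force'],s['finger_gap'],s['grip_force'])"
```

```text
time: 3.48
tool_pos: [514.4, -18.8, 250.1]
tcp_rot: [-180.0, 0.0, 176.9]
ft_force: [-1.1, -0.1, 4.0]
finger_gap: 28.6
grip_force: 34.4
time: 3.72
tool_pos: [514.4, -18.8, 250.1]
tcp_rot: [-180.0, 0.0, 176.9]
ft_force: [-1.8, -0.9, 5.3]
finger_gap: 28.9
grip_force: 34.6
tcp [514.42291365 -18.78920312 250.10165777] [-1.79996697e+02  2.51638815e-02  1.76923141e+02] red [259.94596774 272.76048387] [ 228  245   62   56 2480] knob [512.47192937 -18.52530227 108.        ] tool d from wrist [  2.02474662   0.16699204 142.10077283] from top [-9.91064049e-02  5.77859216e-01  1.54101683e+02]
[-2.7948779  -0.26328194  5.51729084] 28.972705978949737 34.57720857812092
```

View pics/w3.png

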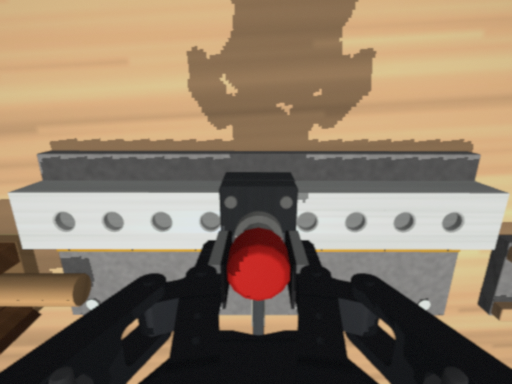

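The knob is gripped centrally, with a 29 mm gap and 35 N. Now I'll lift the pin about 12 mm.

```bash
python3 -m jog '0 0 -0.04 0 0 0 1; 0 0 -0.04 0 0 0 1; 0 0 -0.04 0 0 0 1; 0 0 0 0 0 0 1; 0 0 0 0 0 0 1'
python3 w.py w4.png 120
```

```text
time: 4.4
tool_pos: [514.2, -18.8, 260.9]
tcp_rot: [180.0, -0.0, 176.9]
ft_force: [6.3, -1.1, -10.0]
finger_gap: 28.7
grip_force: 35.3
tcp [514.19605817 -18.79856032 260.85720368] [ 1.79995865e+02 -1.20655068e-02  1.76913948e+02] red [259.94552846 273.23455285] [ 229  246   61   55 2460] knob [511.62409607 -18.48318037 120.        ] tool d from wrist [  2.5555488    0.16629253 140.85775733] from top [ -0.42743427   0.5786602  164.85715952]
```

View pics/w4.png

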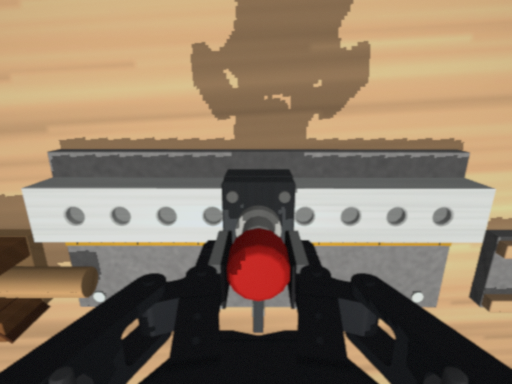

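The knob rose about 10.8 mm with the fingers and did not slip; its appearance in the grip is unchanged. I'll lift a further 1.3 mm, then slide 32 mm along tool +y, away from the mitre box.

```bash
python3 -m jog '0 0 -0.013 0 0 0 1; 0 0 0 0 0 0 1; 0 0.05 0 0 0 0 1; 0 0.07 0 0 0 0 1'
python3 -m jog '0 0.07 0 0 0 0 1; 0 0.07 0 0 0 0 1; 0 0.06 0 0 0 0 1; 0 0 0 0 0 0 1; 0 0 0 0 0 0 1'
python3 w.py w5.png 120
```

```text
time: 4.95
tool_pos: [514.8, -7.1, 262.1]
tcp_rot: [-180.0, -0.0, 176.9]
ft_force: [5.7, -3.1, -10.3]
finger_gap: 28.7
grip_force: 35.4
time: 5.58
tool_pos: [516.0, 13.4, 262.1]
tcp_rot: [180.0, -0.0, 176.9]
ft_force: [5.8, 1.5, -10.2]
finger_gap: 29.1
grip_force: 35.4
tcp [515.96776348  13.40511538 262.1044769 ] [ 1.79967941e+02 -5.66803034e-03  1.76923380e+02] red [259.93770358 273.33835505] [ 228  246   62   55 2456] knob [514.24996243  13.74576929 120.        ] tool d from wrist [  1.71955065   0.16845382 142.1047642 ] from top [ -0.36851062 -31.75479061 166.08669938]
```

View pics/w5.png

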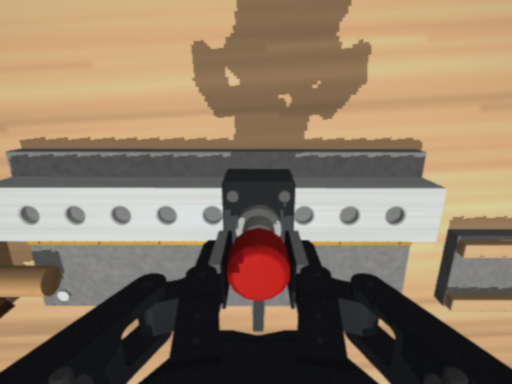

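The stop has moved exactly one hole: five holes are now visible on the mitre-box side and three on the other. The neighbouring holes at columns 212 and 304 sit symmetric about the saddle at 258. Now I'll lower the pin.

```bash
python3 -m jog '0 0 0.03 0 0 0 1; 0 0 0.03 0 0 0 1; 0 0 0 0 0 0 1'; python3 -m jog '0 0 0.03 0 0 0 1; 0 0 0.03 0 0 0 1; 0 0 0 0 0 0 1'; python3 -m jog '0 0 0.013 0 0 0 1; 0 0 0 0 0 0 1; 0 0 0 0 0 0 1'
python3 w.py w6.png 108
```

```text
time: 6.0
tool_pos: [516.0, 13.4, 256.1]
tcp_rot: [180.0, -0.0, 176.9]
ft_force: [5.6, 1.6, -8.0]
finger_gap: 28.4
grip_force: 35.5
time: 6.38
tool_pos: [516.0, 13.4, 250.4]
tcp_rot: [180.0, -0.0, 176.9]
ft_force: [4.0, 0.9, -6.5]
finger_gap: 28.7
grip_force: 35.7
time: 6.75
tool_pos: [516.1, 13.3, 250.1]
tcp_rot: [180.0, 0.0, 176.9]
ft_force: [-0.3, 2.1, 3.6]
finger_gap: 28.3
grip_force: 36.5
tcp [516.15383145  13.23881584 250.15297378] [1.79991744e+02 2.93073222e-02 1.76921912e+02] red [259.99230146 273.0328201 ] [ 228  246   62   55 2468] knob [514.34235953  13.5826215  108.        ] tool d from wrist [  1.9000321    0.22555503 142.15205447] from top [-7.93097589e-02 -3.15279903e+01  1.54148493e+02]
```

View pics/w6.png

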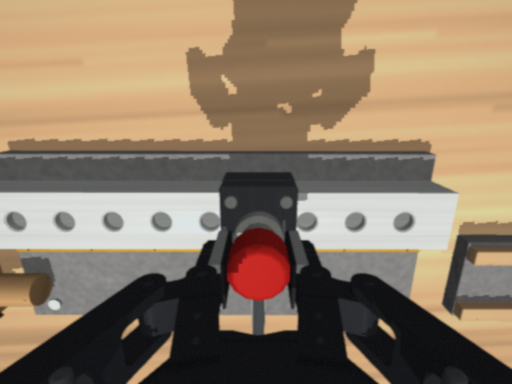

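The TCP is back at the home height (250.1). In the last 0.3 mm the force flipped from −6.5 N of spring pull to +3.6 N, so the pin is bottomed. It is in the new hole and the knob is still gripped.

```bash
python3 -c "
from bench import *
print(hand_in())"
```

```text
the job is handed in; nothing more can be done
None
```

The stop is now one hole (32 mm) further from the mitre box, with the pin fully home and the knob still gripped; I handed the job in at about 7 s.

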